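Set the length stop of a plywood jig to a sample blank

TASK

Set the length stop on the jig to the sample piece: turn the four-peg handwheel a little at a time until the stop's pointer blade stands over the free end of the plywood blank that butts against the wooden end fence (within 2 mm; ignore the spare blank beside it). Move the stop only with the handwheel, never by touching the carriage or its pointer, leave the blanks and everything else on the bench where they are, and let go of the wheel at the end.

Things in the scene. Friction and masses are not known exactly. Their poses are not given: they have to be found in the camera images.
- jig: Fixed grey-faced jig board 330 (x) x 400 (y) x 18 mm thick; origin at the centre of its underside, on the bench; its x axis points away from the robot at yaw 0, y along the guide rod. The guide rod runs along y at x = +12 mm, its end blocks up to 52 mm above the bench, from y = -158 to +118 mm. The handwheel stands at x = -65, y = 0 mm.
- handwheel (a joint): Handwheel angle in rad about the vertical axis, counter-clockwise from above positive (range -6.2 to 6.2, pointer at mid travel at 0). A rack and pinion drives the carriage 12 mm toward the jig's +y per +1 rad. Turns stiffly, about 2 N at a peg, and stays where it is left.
- hub (a point): On the handwheel's axis, in the plane of the wheel disc's upper face, 75 mm above the bench. The aluminium disc is 136 mm across and 12 mm thick; a steel boss of 36 mm diameter stands 12 mm above it at the centre. The point's axes turn with the wheel: its x axis points at peg 0.
- peg (a point): Centre of the top of peg 0 of the handwheel, 120 mm above the bench. Four equal upright black pegs, 18 mm in diameter and 45 mm tall above the disc, stand at 90 degree spacing on a circle of 55 mm radius round the hub; peg 0 is along the jig's +x from the hub when the joint is 0.
- carriage: Aluminium stop carriage on the guide rod, 46 (x) x 50 (y) mm, its top 56 mm above the bench; origin at its centre on the level of the board's upper face; axes parallel to the jig's. It carries the toothed rack bar (200 mm long) that runs past the wheel's pinion and the pointer blade. Not to be touched.
- pointer (a point): Tip, on the centreline, of the dark steel pointer blade (4 mm wide, 4 mm high) that reaches from the carriage along the jig's +x over the blank, 49 mm above the bench. Axes parallel to the jig's.
- fence: Fixed dark wooden end fence on the board, 50 (x) x 20 (y) x 45 mm; origin at the foot of its face that looks to +y (the face the sample butts against), on the board; axes parallel to the jig's.
- short_blank: Loose plywood strip 45 (x) x 90 (y) x 18 mm; origin at the underside, mid-width, of its -y end; it extends 90 mm to its +y. It either butts against the fence (it is then the sample) or lies as the spare about 63 mm farther in +x on the board.
- long_blank: Loose plywood strip 45 (x) x 170 (y) x 18 mm, same origin convention, extends 170 mm to its +y. It is either the sample at the fence or the spare.
- short_blank_end (a point): Middle of the upper edge of the short blank's free (+y) end, 90 mm from its origin, 36 mm above the bench. Axes those of the blank.
- long_blank_end (a point): Middle of the upper edge of the long blank's free (+y) end, 170 mm from its origin, 36 mm above the bench. Axes those of the blank.
- glue_bottle: White plastic bottle with red cap, 56 mm diameter, 190 mm tall, standing on the board close to the left or the right of the handwheel; origin at its underside.
- tape_roll: Cardboard tape roll, ring 60 mm outside, 40 mm inside, 24 mm tall, lying on the board at the other side of the handwheel; origin at its underside.
- arc_offcut: Curved plywood offcut, about 180 mm long, 40 mm wide, 18 mm thick, lying on the board's +y end; origin at its underside.
- screwdriver: Screwdriver 200 mm long with blue handle lying on the bench left of the board; origin at the underside of its middle.
- mug: White mug, 80 mm across, 90 mm tall, on the bench left of the board; origin at its underside.
- bench_brush: Wooden bench brush with brown bristles, 260 mm long, 62 mm high, on the bench right of the board; origin at its underside.
- wax_tin: Steel tin, 72 mm diameter, 60 mm tall, on the bench right of the brush; origin at its underside.
Things that resemble listed ones, but are neither listed nor needed, are in the scene too. What is shaped like the long_blank but orange or turquoise is not meant. What is shaped like the short_blank but purple is not meant.

How it is judged:
By the outcome, as a careful person would: the job done as asked, in the order asked, and still so for the second after the job is handed in, with the robot touching nothing.
It also fails if it takes over 64 s, if anything falls off the work surface, if the arm or the gripper's body presses on something with over 40 N, if the wrist force passes 120 N, or if a joint passes its speed limit or range.

ROBOT

A 6-joint arm with a two-finger parallel gripper is mounted at the origin on the work surface. World frame = base frame: x ahead of the robot, y to its left, z up, the work surface at z = 0. Lengths are in m, angles in rad, forces in N, time in s.
With the tool pointing down it reaches from about 0.25 to 0.775 m from the base axis. Payload 4 kg.
Tool frame: the origin (TCP) lies between the finger pads; the fingertips stand r.tip_reach ahead of it and the grasp point (between the pads) lies 3 mm ahead of it (r.tip_reach is the distance from the TCP to the fingertips, in m); z points along the fingers, y is the line along which they close (so a half turn about z gives the same grasp; the last joint's range is limited). The gripper opens to 94 mm and grips with 3 to 60 N. Pads are 16 mm wide; open, the fingers measure 119 mm over their backs; the gripper's body (75 mm by 177 mm) begins 78 mm behind the grasp point.
Start: joints at [-1.389, 0.087, 1.371, -0, 1.684, -0.103], TCP at [0.155, -0.528, 0.198] pointing down, gripper open.
Joint ranges: [-3.1, 3.1], [-0.76, 2.03], [0.27, 2.55], [-1.08, 4.22], [0.17, 2.65], [-2.57, 2.57]. Speed limits (rad/s): [2.79, 2.79, 3.14, 3.14, 3.14, 3.14].

INTERFACE

Orientations are given as a rotation vector (axis times angle).
In Python, from rig import r gives the robot as it stands.
- The arm moves only by the shell command python3 -m handwheel 'ROWS'. ROWS is JSON, a list of rows, each a list of 7 numbers: the shift along the tool's x, y, z in m, then the turn, a rotation vector about the tool's x, y, z in rad, then the opening, from -1 (shut) to 1 (fully open). A call has 1 to 20 rows; each row is the pose to reach, as a shift and turn from the pose commanded when the call began, along the tool's axes at that moment; what a row does not reach only later rows make up. A row lasts 1/12 s, in which the tool goes at most 41.7 mm and 7.16 degrees, less where a joint would pass 70% of its speed; a pose out of reach is approached as far as the arm can. A call with a gripper value outside its range is refused whole. The fingers move at their own pace and stop on an object; the grip force is fixed at half the most. Time passes only in rows, so rows that repeat a pose let the fingers close. It gives the time, the measured TCP pose, the force, the opening and the grip force at its end, in the units of the state.
- r.get_state(): the state, without advancing time (a new reading comes with each control period).
- r.snapshot(name): name is "scene" or "top" or "wrist"; returns the picture (420x560x3 uint8, red, green, blue); there is no depth.
- r.get_calibration(name): a dict with "fovy" (degrees; the focal length in pixels is half the picture's height over the tangent of half this angle, whatever the lens; pixels are square), "cx", "cy" (the principal point, pixels), "k1" (the pictures are not rectified: a ray, as slopes to the right and down, at radius r is drawn at 1 + k1 r^2 times it, then the intrinsics apply), "xyz" and "rotation" of the camera in the world. Camera axes: x right, y up, looking along -z (the intrinsics and any distortion apply to the point x, -y, -z); pixel columns grow to the right and rows downward; lengths in m; the calibration is good to about 2 mm. A picture is of the moment at which its call begins: read the wrist's pose just before it. get_calibration takes no time and is no camera call; for the wrist camera it gives the pose at the moment of the call.
- r.finish_job(): hands the job in; it is judged then, once.
The state is a dict: "clock": time; "joint_positions": joint angles; "joint_vel": joint speeds; "joint_torque": joint torques, N m; "eef_pos": TCP position; "tool_rot": TCP orientation; "ft_force": force on the tool from outside, world axes, zero at the start; "torque": the same for the moment, N m; "gripper_width": finger opening in m; "finger_force": force on a finger pad.
Only numpy, scipy, OpenCV 4.12 (cv2) and the standard library are available. Lean on these libraries where they do the work, as an engineer would, in place of code of your own. Each camera call takes 0.05 s, during which the arm holds its last target. There are 200 camera calls.

## Working session

There is one attempt and no reset: what is moved stays moved. The work goes in short steps, Python scripts to look and compute and a shell command to move; the robot and the scene stay as the last step left them, time stands still between calls to the robot, and variables do not carry over. Pictures are saved under pics/ and viewed, at most 10 in all, crops included, and the job is handed in when it is done.

```bash
ls; mkdir -p pics
cat > h.py <<'E'
import numpy as np, cv2
from rig import r
from scipy.spatial.transform import Rotation as R
def rot(c):
    m=np.array(c["rotation"],float)
    return m if m.shape==(3,3) else R.from_rotvec(m).as_matrix()
def K(c):
    f=210/np.tan(np.radians(c["fovy"])/2); return np.array([[f,0,c["cx"]],[0,f,c["cy"]],[0,0,1]])
def ray(c,uv):
    p=cv2.undistortPoints(np.array(uv,float).reshape(-1,1,2),K(c),np.array([c["k1"],0,0,0,0.]))[:,0]
    return np.array(c["xyz"]),np.c_[p[:,0],-p[:,1],-np.ones(len(p))]@rot(c).T
def plane(c,uv,z):
    o,d=ray(c,uv); return o+d*((z-o[2])/d[:,2])[:,None]
def proj(c,P):
    q=(np.array(P,float).reshape(-1,3)-c["xyz"])@rot(c); q=q*[1,-1,-1]
    return cv2.projectPoints(q.reshape(-1,1,3),np.zeros(3),np.zeros(3),K(c),np.array([c["k1"],0,0,0,0.]))[0][:,0]
def tri(c1,u1,c2,u2):
    A=[];b=[]
    for c,u in((c1,u1),(c2,u2)):
        o,d=ray(c,[u]);d=d[0]/np.linalg.norm(d[0]);M=np.eye(3)-np.outer(d,d);A.append(M);b.append(M@o)
    return np.linalg.lstsq(np.vstack(A),np.hstack(b),rcond=None)[0]
def save(n,im): cv2.imwrite("pics/"+n,im[:,:,::-1])
E
python3 - <<'E'
from h import *
for n in("scene","top"):
    im=r.snapshot(n); save(n+"0.png",im); c=r.get_calibration(n); print(n,c)
print(r.get_state(), r.tip_reach, r.get_calibration("wrist"))
E
```

```text
pics
scene {'fovy': 42.96285393140438, 'cx': 285.46644941066927, 'cy': 199.2843820381012, 'k1': -0.013851681756013543, 'xyz': array([ 1.256352  , -0.99644683,  0.96140027]), 'rotation': array([0.91761222, 0.32962148, 0.66534073])}
top {'fovy': 42.334353989351015, 'cx': 287.51784480733915, 'cy': 214.3862367408166, 'k1': -0.19523243261965703, 'xyz': array([ 0.27816285, -0.07058812,  1.91580115]), 'rotation': array([ 0.0980288 , -0.07974983, -1.59813625])}
{'clock': 0.1, 'joint_positions': array([-1.38910602e+00,  8.79109436e-02,  1.37208446e+00, -1.54134176e-05,
        1.68356211e+00, -1.03099647e-01]), 'joint_vel': array([-0.00100211, -0.00218593, -0.00270581, -0.00123265,  0.00088568,
       -0.00170507]), 'joint_torque': array([ 2.77816325e-03, -3.41248512e+01, -3.03303838e+01,  7.18632806e-02,
        3.04062758e-02, -8.81608753e-05]), 'eef_pos': array([ 0.15442704, -0.52736391,  0.19671436]), 'tool_rot': array([-3.10785395e+00, -4.45555574e-01,  1.45200862e-04]), 'ft_force': array([-0.2572691 ,  0.80447748,  0.47046412]), 'torque': array([0.07286091, 0.0041241 , 0.02003196]), 'finger_force': 0.0, 'gripper_width': 0.0939708751275369} 0.022 {'fovy': 67.43495547713054, 'cx': 279.820101186677, 'cy': 211.93742376876432, 'k1': 0.01533455823250333, 'xyz': array([ 0.23604284, -0.50466681,  0.38402798]), 'rotation': array([-0.2494481 ,  0.18917131, -1.27602861])}
```

View pics/top0.png

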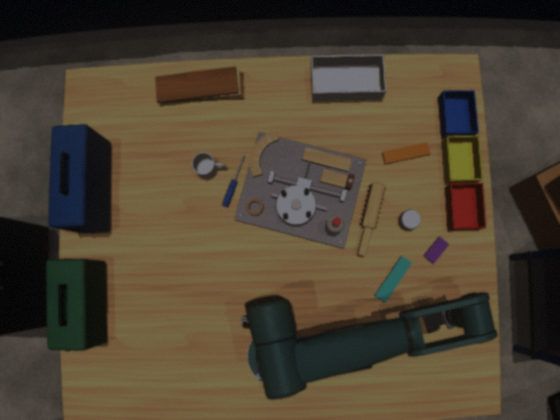

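View pics/scene0.png

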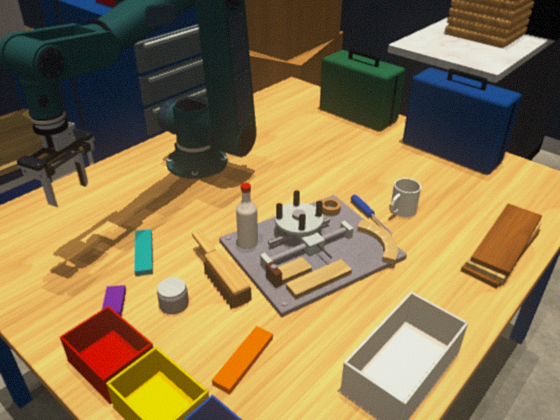

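The top view shows the jig around (300,190). The short plywood blank at about (335,178) butts against the dark fence at (350,181). The long plywood at (327,160) is the spare. The handwheel is at (296,205), the bottle at (334,226) and the tape roll at (255,207).

Possible mix-ups in the top view:
- Orange strip (406,153) and turquoise strip (393,279): not the long blank.
- Purple strip (436,250): not the short blank.
- Long plywood blank (327,160): the spare.
- Arc offcut (268,155).

By the description, I choose the short blank at (335,178).

Run:
```python
from h import *
t=cv2.imread("pics/top0.png");s=cv2.imread("pics/scene0.png")
a=cv2.resize(t[125:255,230:380],None,fx=4,fy=4,interpolation=cv2.INTER_CUBIC)
b=cv2.resize(s[170:310,215:410],None,fx=4,fy=4,interpolation=cv2.INTER_CUBIC)
a=cv2.convertScaleAbs(a,alpha=1.8)
cv2.imwrite("pics/topcrop.png",a);cv2.imwrite("pics/scenecrop.png",b)
c=r.get_calibration("top")
print(plane(c,[[296,205]],.087),plane(c,[[261,133],[367,156],[345,248],[237,220]],.018),plane(c,[[335,178],[350,181]],.036))
cw=r.get_calibration("wrist");st=r.get_state();T=R.from_rotvec(st["tool_rot"])
print("cam in tool",T.inv().apply(cw["xyz"]-st["eef_pos"]),T.inv().as_matrix()@rot(cw)@[0,0,-1],T.as_matrix())
```

```text
[[ 0.51674675 -0.08207027  0.087     ]] [[ 0.79117981  0.03547437  0.018     ]
 [ 0.69518262 -0.34222678  0.018     ]
 [ 0.36885179 -0.2495402   0.018     ]
 [ 0.47874413  0.12710504  0.018     ]] [[ 0.61510612 -0.2225384   0.036     ]
 [ 0.60290006 -0.27500367  0.036     ]]
cam in tool [ 0.08474028  0.00078105 -0.18729966] [-2.88105372e-01  2.38117713e-04  9.57598683e-01] [[ 9.59721205e-01  2.80953861e-01 -3.70098976e-04]
 [ 2.80954042e-01 -9.59719283e-01  1.92975281e-03]
 [ 1.86980378e-04 -1.95600549e-03 -9.99998070e-01]]
```

View pics/topcrop.png

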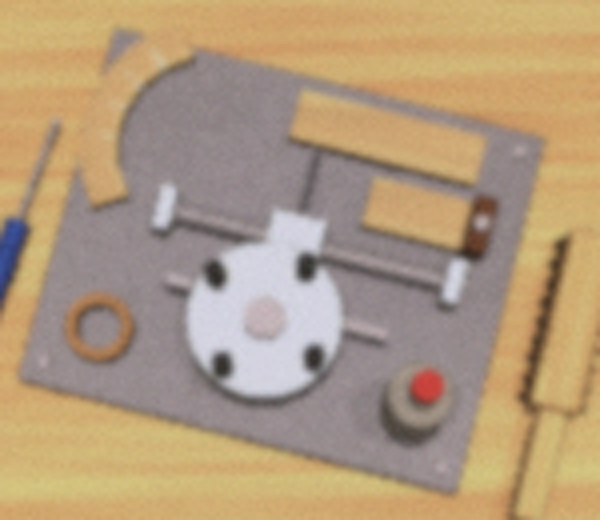

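The crop confirms the choice. The plain plywood short blank (crop (368–470, 180–245)) touches the dark fence at (482,225). The pointer blade at (318,155)–(310,205) lies left of the blank's free end at (368,205), so the wheel has to turn clockwise (−y). The bottle's cap is at (428,385), right of the wheel.

Next I bring the wrist camera over the jig.

```bash
python3 -m handwheel '[[0,0,-0.04,0,0,0,1],[0,0,-0.08,0,0,0,1],[0,0,-0.1,0,0,0,1],[0.035,-0.018,-0.1,0,0,0,1],[0.07,-0.036,-0.1,0,0,0,1],[0.105,-0.055,-0.1,0,0,0,1],[0.14,-0.073,-0.1,0,0,0,1],[0.175,-0.091,-0.1,0,0,0,1],[0.21,-0.11,-0.1,0,0,0,1],[0.245,-0.13,-0.1,0,0,0,1],[0.28,-0.15,-0.1,0,0,0,1],[0.315,-0.165,-0.1,0,0,0,1],[0.35,-0.185,-0.1,0,0,0,1],[0.385,-0.205,-0.1,0,0,0,1],[0.42,-0.22,-0.1,0,0,0,1],[0.455,-0.24,-0.1,0,0,0,1],[0.49,-0.26,-0.1,0,0,0,1],[0.49,-0.26,-0.1,0,0,0,1],[0.49,-0.26,-0.1,0,0,0,1],[0.49,-0.26,-0.1,0,0,0,1]]'
python3 - <<'E'
from h import *
import pickle
c=r.get_calibration("wrist");im=r.snapshot("wrist");save("w1.png",im);pickle.dump((c,im),open("w1.pkl","wb"))
print(c,r.get_state()["joint_positions"])
E
```

```text
clock: 1.77
eef_pos: [0.5514, -0.1407, 0.2971]
tool_rot: [-3.11, -0.446, 0.003]
ft_force: [-0.3, -0.4, -0.0]
gripper_width: 0.0942
finger_force: 0.0
{'fovy': 67.43495547713054, 'cx': 279.820101186677, 'cy': 211.93742376876432, 'k1': 0.01533455823250333, 'xyz': array([ 0.63325699, -0.11762745,  0.48426829]), 'rotation': array([-0.2520725 ,  0.18882591, -1.27578917])} [-3.50296561e-01  1.33836122e-01  1.12355398e+00 -6.58438415e-04
  1.88486714e+00  9.36420016e-01]
```

View pics/w1.png

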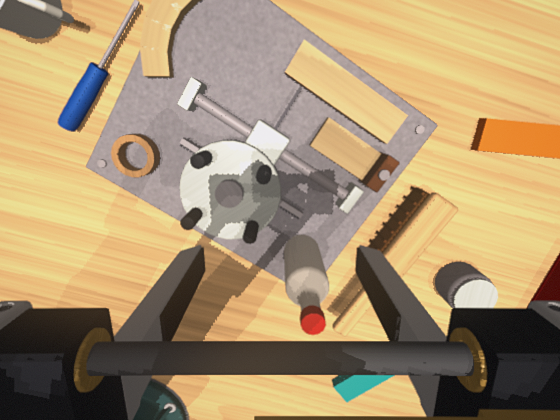

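The wrist view shows the wheel at about (230,190) with pegs at (200,157), (264,173), (250,231) and (192,218). The pointer runs from (299,90) to (275,125), and the sample's free-end edge runs from (327,117) to (309,150). The bottle stands at (305,260) with its cap at (312,320).

I'll zoom in to measure these.

Run:
```python
from h import *
import pickle
c,im=pickle.load(open("w1.pkl","rb"))
save("w1crop.png",cv2.resize(im[70:260,165:420],None,fx=3.1,fy=3.1,interpolation=cv2.INTER_CUBIC))
g=cv2.cvtColor(im,cv2.COLOR_RGB2GRAY)
m=(im.max(2)<55).astype(np.uint8); n,l,s,ct=cv2.connectedComponentsWithStats(m)
for i in range(1,n):
    if s[i,4]>60 and 150<ct[i][0]<300 and 130<ct[i][1]<260: print(s[i],ct[i])
pk=tri(c,(230,193),r.get_calibration("top"),(296.25,204.5));print("boss",pk)
print(plane(c,[[438,125],[88,166]],.018),plane(c,[[299,90],[277,122]],.049),plane(c,[[327,117],[309,150]],.036),plane(c,[[312,328]],.19))
```

```text
[198 151  13  16  78] [205.71794872 156.52564103]
[257 166  14  18 166] [263.59036145 174.77108434]
[244 221  14  22 219] [250.79908676 230.94063927]
boss [ 0.52043    -0.08209707  0.07357302]
[[ 0.68510418 -0.33682302  0.018     ]
 [ 0.48619454  0.13396461  0.018     ]] [[ 0.67163098 -0.13215938  0.049     ]
 [ 0.6256098  -0.11594855  0.049     ]] [[ 0.65077033 -0.179423    0.036     ]
 [ 0.6017803  -0.16952362  0.036     ]] [[ 0.43009149 -0.21397043  0.19      ]]
```

View pics/w1crop.png

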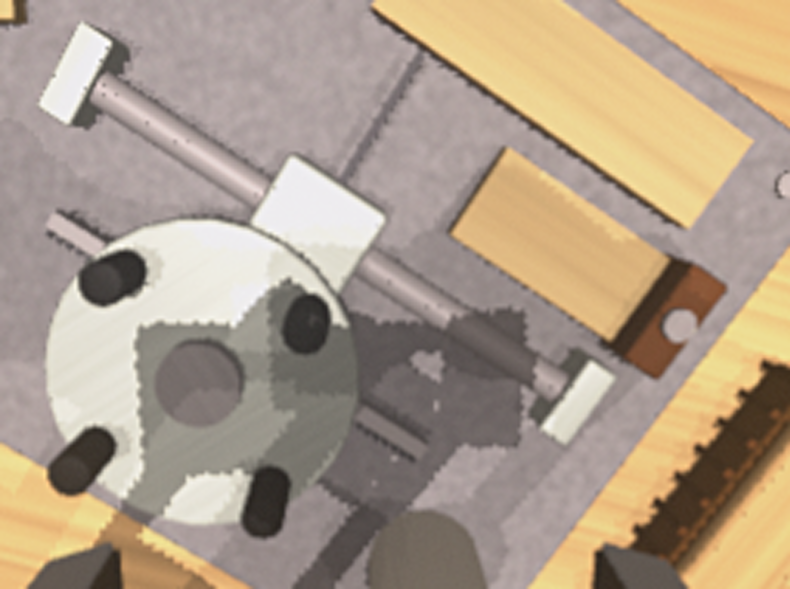

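The crop (offset (165,70), scale 3.1) shows the sample end corners at (508,148) and (450,232), and the blade from (420,55) to (345,175). Peg tops are at (98,285), (305,318), (265,518) and (72,475), and the rod blocks at (75,75) and (578,402).

Run:
```python
from h import *
import pickle
c,im=pickle.load(open("w1.pkl","rb"))
q=lambda p,z: plane(c,np.array(p,float)/3.1+[165,70],z)
b=q([[75,75],[578,402]],.052)[:,:2]; d=b[0]-b[1]; y=d/np.linalg.norm(d); yaw=np.arctan2(-y[0],y[1]); x=np.array([y[1],-y[0]])
print("yaw",yaw,"rod len",np.linalg.norm(d))
hub=q([[202,371]],.075)[0,:2]; boss=q([[198,382]],.087)[0,:2]
pegs=q([[98,285],[305,318],[265,518],[72,475]],.120)[:,:2]
print("hub",hub,boss,pegs.mean(0)); h=pegs.mean(0)
for p in pegs: print(p,np.linalg.norm(p-h),np.degrees(np.arctan2(*(p-h)[::-1])-yaw)%90, np.degrees(np.arctan2(*(p-h)[::-1])))
P=q([[420,55],[345,175]],.049)[:,:2];E=q([[508,148],[450,232]],.036)[:,:2]
print("ptr y",(P-h)@y,"end y",(E-h)@y,"ptr x",(P-h)@x,(E-h)@x, "blocks",(b-h)@y,(b-h)@x)
print("bottle",np.array(plane(c,[[305,240]],.018)), plane(c,[[312,322]],.19))
st=r.get_state();Rm=R.from_rotvec(st["tool_rot"]).as_matrix();print("tool y ang",np.degrees(np.arctan2(Rm[1,1],Rm[0,1])),"shift to hub",Rm.T@(np.r_[h,0.30]-st["eef_pos"]))
```

```text
yaw -0.285520074259164 rod len 0.2590710153698916
hub [ 0.52551184 -0.08038678] [ 0.5236295  -0.08099139] [ 0.52363161 -0.0811779 ]
[ 0.5582721  -0.03967707] 0.05405813609245267 66.5075455652991 50.14845034398715
[ 0.56806448 -0.11677688] 0.056934763014160554 67.65787573694757 -38.70121948436439
[ 0.48599729 -0.12290728] 0.056193267197558516 64.31286176573239 -132.04623345557957
[ 0.48219258 -0.04535035] 0.05477961610504352 65.51291146747889 139.1538162461669
ptr y [-0.0073366  -0.00690858] end y [-0.06116181 -0.06012302] ptr x [0.15965049 0.10232899] [0.1502474  0.10661415] blocks [ 0.10869669 -0.15037433] [0.07550121 0.07550121]
bottle [[ 0.46437882 -0.20886264  0.018     ]] [[ 0.43737999 -0.21160521  0.19      ]]
tool y ang -73.73506919644444 shift to hub [-0.00955651 -0.06546382 -0.0024548 ]
```

Measured in the world frame:
- Hub: (0.5237, −0.081).
- Pegs: 49.6° mod 90°.
- Pointer: 53–54 mm to move toward −y, about −4.46 rad (clockwise).

Plan: centre the open gripper over the hub so the fingers sit between the pegs, then turn it like a key. The gripper body stays above the bottle. I first rewind joint 6, which means a turn of −2.94 rad about tool z.

```bash
python3 -m handwheel '[[-0.005,-0.033,0,0,0,-0.12,1],[-0.01,-0.065,0,0,0,-0.24,1],[-0.01,-0.065,0,0,0,-0.36,1],[-0.01,-0.065,0,0,0,-0.48,1],[-0.01,-0.065,0,0,0,-0.6,1],[-0.01,-0.065,0,0,0,-0.72,1],[-0.01,-0.065,0,0,0,-0.84,1],[-0.01,-0.065,0,0,0,-0.96,1],[-0.01,-0.065,0,0,0,-1.08,1],[-0.01,-0.065,0,0,0,-1.2,1],[-0.01,-0.065,0,0,0,-1.32,1],[-0.01,-0.065,0,0,0,-1.44,1],[-0.01,-0.065,0,0,0,-1.56,1],[-0.01,-0.065,0,0,0,-1.68,1],[-0.01,-0.065,0,0,0,-1.8,1],[-0.01,-0.065,0,0,0,-1.92,1],[-0.01,-0.065,0,0,0,-2.04,1],[-0.01,-0.065,0,0,0,-2.16,1],[-0.01,-0.065,0,0,0,-2.16,1]]' && python3 -m handwheel '[[0,0,0,0,0,-0.12,1],[0,0,0,0,0,-0.24,1],[0,0,0,0,0,-0.36,1],[0,0,0,0,0,-0.48,1],[0,0,0,0,0,-0.6,1],[0,0,0,0,0,-0.72,1],[0,0,0,0,0,-0.78,1],[0,0,0,0,0,-0.78,1],[0,0,0,0,0,-0.78,1]]'
cat > st.py <<'E'
from h import *
s=r.get_state();M=R.from_rotvec(s["tool_rot"]).as_matrix();d=M.T@(np.array([.5237,-.081,0])-s["eef_pos"])
print(s["clock"],"A",np.degrees(np.arctan2(M[1,1],M[0,1])),"tilt z",M[:,2],"to hub",d[:2],"tip z",s["eef_pos"][2]-.022,"j",s["joint_positions"].round(3),"F",s["ft_force"].round(1),"tq",s["torque"].round(2))
E
python3 st.py
```

```text
clock: 3.4
eef_pos: [0.523, -0.0827, 0.2982]
tool_rot: [1.074, 2.952, -0.001]
ft_force: [-0.3, 0.4, 0.6]
gripper_width: 0.0938
finger_force: 0.0
clock: 4.15
eef_pos: [0.5234, -0.0819, 0.298]
tool_rot: [-0.122, 3.139, -0.0]
ft_force: [-0.4, -0.3, 0.2]
gripper_width: 0.0934
finger_force: 0.0
4.15 A 94.46133338728468 tilt z [ 3.42791569e-04 -2.88287885e-04 -9.99999900e-01] to hub [-0.00023655  0.00100291] tip z 0.2759961255601872 j [-0.262  0.044  1.219 -0.     1.878 -1.911] F [-0.4 -0.3  0.2] tq [ 0.09 -0.19 -0.01]
```

```bash
python3 -m handwheel '[[0,0.001,0.03,0,0,0,1],[0,0.001,0.06,0,0,0,1],[0,0.001,0.09,0,0,0,1],[0,0.001,0.115,0,0,0,1],[0,0.001,0.135,0,0,0,1],[0,0.001,0.145,0,0,0,1],[0,0.001,0.155,0,0,0,1],[0,0.001,0.165,0,0,0,1],[0,0.001,0.172,0,0,0,1],[0,0.001,0.177,0,0,0,1],[0,0.001,0.177,0,0,0,1]]'; python3 st.py
python3 - <<'E'
from h import *
save("w2.png",r.snapshot("wrist"))
E
```

```text
clock: 5.07
eef_pos: [0.5236, -0.0801, 0.1202]
tool_rot: [0.13, -3.138, -0.0]
ft_force: [-0.7, 0.4, -1.0]
gripper_width: 0.0943
finger_force: 0.0
5.0667 A 94.74392327024131 tilt z [-7.94202358e-04  1.39807090e-04 -9.99999675e-01] to hub [-0.00014162 -0.00096329] tip z 0.09816308005302593 j [-0.259  0.071  1.542 -0.     1.529 -1.912] F [-0.7  0.4 -1. ] tq [ 0.1  -0.15  0.  ]
```

View pics/w2.png

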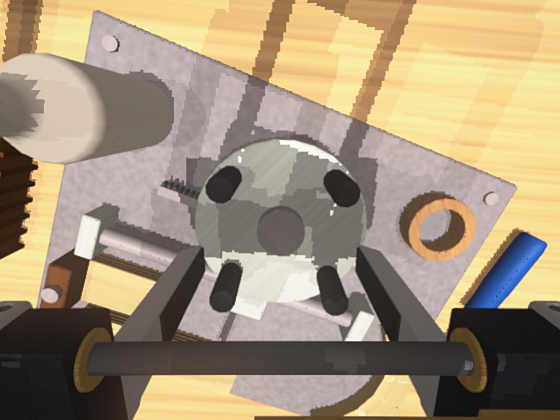

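The wheel is centred: the fingers (tips at about (205,250) and (365,250)) stand between peg pairs and the boss is at (281,230). The bottle is at left with its base at about (150,105), clear of the fingers. I start turning clockwise (+z).

```bash
python3 -m handwheel '[[0,0,0,0,0,0.1,1],[0,0,0,0,0,0.2,1],[0,0,0,0,0,0.3,1],[0,0,0,0,0,0.36,1],[0,0,0,0,0,0.42,1],[0,0,0,0,0,0.48,1],[0,0,0,0,0,0.54,1],[0,0,0,0,0,0.6,1],[0,0,0,0,0,0.66,1],[0,0,0,0,0,0.72,1],[0,0,0,0,0,0.78,1],[0,0,0,0,0,0.84,1],[0,0,0,0,0,0.9,1],[0,0,0,0,0,0.9,1]]'; python3 st.py
python3 - <<'E'
from h import *
save("w3.png",r.snapshot("wrist"))
E
```

```text
clock: 6.28
eef_pos: [0.5245, -0.0802, 0.1219]
tool_rot: [1.248, 2.881, 0.0]
ft_force: [0.4, 0.9, -0.8]
gripper_width: 0.0939
finger_force: 0.0
6.2833 A 43.13985349777155 tilt z [ 2.08501413e-03 -6.31293808e-04 -9.99997627e-01] to hub [ 0.00023289 -0.00123636] tip z 0.09994157536369755 j [-0.259  0.07   1.54  -0.     1.529 -1.012] F [ 0.4  0.9 -0.8] tq [ 0.03 -0.13 -0.  ]
```

View pics/w3.png

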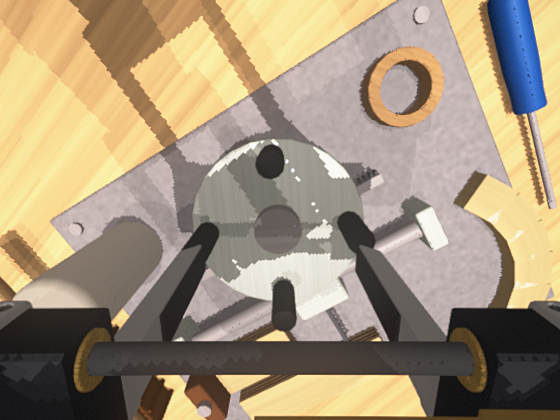

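The wheel seems to have turned, but the left peg (206,236) and right peg (350,222) are both close to the finger tips. I'll compute where everything sits in the tool frame.

Run:
```python
from h import *
im=cv2.imread("pics/w3.png")
c=r.get_calibration("wrist");s=r.get_state();M=R.from_rotvec(s["tool_rot"]).as_matrix()
f=lambda uv,z:((plane(c,uv,z)-s["eef_pos"])@M*1000).round(1)
print("boss",f([[278,229]],.087),plane(c,[[278,229]],.087)); print("disc l/r/top",f([[193,215],[365,215],[279,139]],.075))
print("pegtops",f([[206,236],[349,222],[268,166],[285,322]],.12))
print("finger pix",proj(c,[s["eef_pos"]+M@[x,y,.022] for y in(-.047,-.0595,.047,.0595) for x in(-.008,.008)]).round())
cv2.imwrite("pics/w3c.png",cv2.resize(im[130:350,170:400],None,fx=2.7,fy=2.7,interpolation=cv2.INTER_CUBIC))
```

```text
boss [[ 3.2 -1.4 34.8]] [[ 0.5212223  -0.07884453  0.087     ]]
disc l/r/top [[ 10.5 -67.6  46.7]
 [ 10.5  66.3  46.8]
 [ 68.3  -0.6  46.7]]
pegtops [[ 10.4 -47.4   1.7]
 [ 19.9  43.8   1.8]
 [ 55.4  -7.1   1.7]
 [-54.    3.6   1.9]]
finger pix [[215. 250.]
 [213. 229.]
 [197. 250.]
 [195. 229.]
 [345. 250.]
 [346. 229.]
 [363. 250.]
 [364. 229.]]
```

View pics/w3c.png

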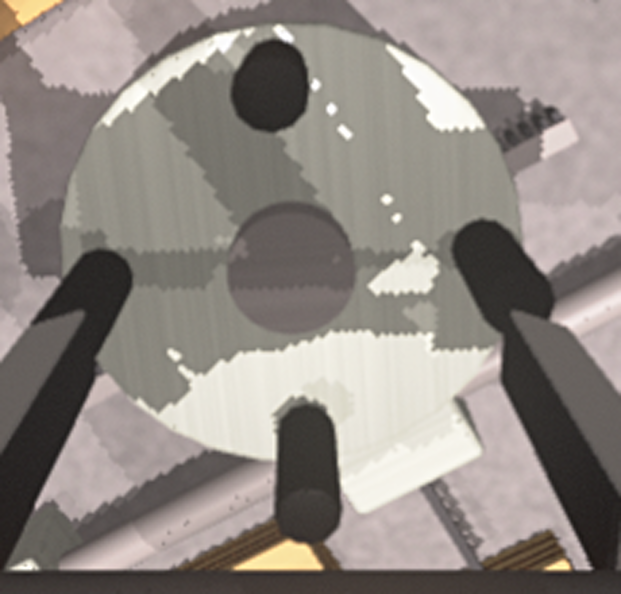

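The clear pegs, top (268,166) and bottom (285,322), give a peg axis at 138.7° in the world, against 139.6° before. So the wheel hasn't moved, and the fingers passed over the peg tops without force. The bottle is 117 mm from the axis and the body reaches only 96 mm, so it is safe to go lower. I turn back between the pegs and descend another 12 mm.

```bash
python3 -m handwheel '[[0,-0.001,0,0,0,-0.12,1],[0,-0.001,0,0,0,-0.24,1],[0,-0.001,0,0,0,-0.36,1],[0,-0.001,0,0,0,-0.48,1],[0,-0.001,0,0,0,-0.6,1],[0,-0.001,0,0,0,-0.72,1],[0,-0.001,0,0,0,-0.84,1],[0,-0.001,0,0,0,-0.9,1],[0,-0.001,0,0,0,-0.9,1],[0,-0.001,0.004,0,0,-0.9,1],[0,-0.001,0.008,0,0,-0.9,1],[0,-0.001,0.012,0,0,-0.9,1],[0,-0.001,0.012,0,0,-0.9,1]]'; python3 st.py
python3 - <<'E'
from h import *
c=r.get_calibration("scene");s=r.get_state();M=R.from_rotvec(s["tool_rot"]).as_matrix()
im=r.snapshot("scene").copy()
for y,x in((-.047,0),(.047,0)):
    for z in(.022,0): 
        p=proj(c,[s["eef_pos"]+M@[x,y,z]])[0]; print(p)
sub=im[130:270,200:380]; sub=cv2.resize(sub,None,fx=4.2,fy=4.2,interpolation=cv2.INTER_CUBIC)
for y in(-.047,.047):
    p=(proj(c,[s["eef_pos"]+M@[0,y,.022]])[0]-[200,130])*4.2; cv2.circle(sub,tuple(int(v) for v in p),4,(255,0,255),1)
save("s2.png",sub)
E
```

```text
clock: 7.42
eef_pos: [0.5223, -0.0806, 0.1073]
tool_rot: [0.13, -3.137, -0.001]
ft_force: [-0.4, -0.8, 0.7]
gripper_width: 0.0939
finger_force: 0.0
7.4167 A 94.74589671014837 tilt z [-2.29150481e-03  5.29902061e-04 -9.99997234e-01] to hub [-0.00162471 -0.00062092] tip z 0.0853332901188743 j [-0.26   0.077  1.562 -0.     1.505 -1.914] F [-0.4 -0.8  0.7] tq [ 0.1  -0.1   0.01]
[288.08875833 221.66787607]
[288.23278671 215.1282829 ]
[307.81023707 205.30136438]
[308.1176654  198.89579818]
```

View pics/s2.png

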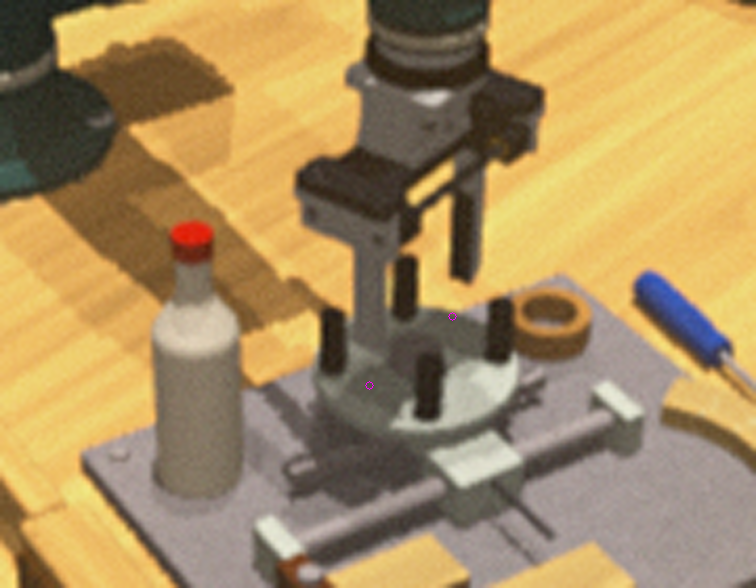

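In the scene crop the finger tips are at (372,355) and (465,280), above the predicted marks at (369,385) and (453,316). The open finger tips therefore stand about 25 mm higher than nominal, at about z 0.11, and the bottle is well clear. I go down another 14 mm, check the force, then turn.

```bash
python3 -m handwheel '[[-0.001,0,0.004,0,0,0,1],[-0.001,0,0.008,0,0,0,1],[-0.001,0,0.011,0,0,0,1],[-0.001,0,0.014,0,0,0,1],[-0.001,0,0.014,0,0,0,1]]'; python3 st.py; python3 -m handwheel '[[0,0,0,0,0,0.1,1],[0,0,0,0,0,0.2,1],[0,0,0,0,0,0.3,1],[0,0,0,0,0,0.36,1],[0,0,0,0,0,0.42,1],[0,0,0,0,0,0.48,1],[0,0,0,0,0,0.54,1],[0,0,0,0,0,0.6,1],[0,0,0,0,0,0.66,1],[0,0,0,0,0,0.72,1],[0,0,0,0,0,0.78,1],[0,0,0,0,0,0.84,1]]'; python3 st.py
cat > peg.py <<'E'
from h import *
import sys
# dark blobs near wheel: peg tops angle, in tool frame
c=r.get_calibration("wrist");s=r.get_state();M=R.from_rotvec(s["tool_rot"]).as_matrix()
im=r.snapshot("wrist");save(sys.argv[1],im)
m=(im.max(2)<48).astype(np.uint8);m=cv2.morphologyEx(m,cv2.MORPH_OPEN,np.ones((3,3)));m[332:]=0
n,l,st,ct=cv2.connectedComponentsWithStats(m)
for i in range(1,n):
    if st[i,4]>100 and 150<ct[i][0]<400 and 120<ct[i][1]<330:
        p=plane(c,[ct[i]],.0975)[0]; print(st[i],ct[i].round(),((p-s["eef_pos"])@M*1000)[:2].round(),"world ang",np.degrees(np.arctan2(p[1]+.081,p[0]-.5237)).round(1),"r",np.hypot(p[1]+.081,p[0]-.5237).round(3))
E
python3 peg.py w4.png
```

```text
clock: 7.88
eef_pos: [0.5235, -0.0806, 0.0937]
tool_rot: [0.131, -3.137, -0.001]
ft_force: [-1.3, 0.0, 0.8]
gripper_width: 0.094
finger_force: 0.0
7.8833 A 94.76657081641714 tilt z [-1.64032331e-03  2.92169985e-04 -9.99998612e-01] to hub [-0.00031556 -0.00048346] tip z 0.07174769742748538 j [-0.26   0.088  1.578 -0.     1.477 -1.914] F [-1.3  0.   0.8] tq [ 0.07 -0.11 -0.04]
clock: 8.88
eef_pos: [0.5229, -0.0804, 0.0948]
tool_rot: [-1.163, -2.915, 0.001]
ft_force: [-3.1, 1.2, 1.7]
gripper_width: 0.094
finger_force: 1.3
8.8833 A 46.489759389535294 tilt z [-2.58879253e-03  5.08057081e-04 -9.99996520e-01] to hub [-0.00119451  0.00022601] tip z 0.07278760210877966 j [-0.26   0.086  1.578 -0.     1.48  -1.071] F [-3.1  1.2  1.7] tq [0.19 0.46 0.15]
[ 172  203   44   47 1322] [194. 227.] [ 18. -54.] world ang -153.3 r 0.057
[ 160  250   45   82 1389] [182. 295.] [-30. -65.] world ang -109.5 r 0.071
[ 364  263   36   69 1152] [381. 302.] [-35.  67.] world ang 19.5 r 0.075
```

The left peg is now at tool (18,−54), world −153°, so the wheel has turned about −23° with contact at the expected offset. I continue to about 3.3 rad more.

```bash
python3 -m handwheel '[[0,0,0,0,0,0.08,1],[0,0,0,0,0,0.16,1],[0,0,0,0,0,0.24,1],[0,0,0,0,0,0.32,1],[0,0,0,0,0,0.4,1],[0,0,0,0,0,0.48,1],[0,0,0,0,0,0.56,1],[0,0,0,0,0,0.64,1],[0,0,0,0,0,0.72,1],[0,0,0,0,0,0.8,1],[0,0,0,0,0,0.88,1],[0,0,0,0,0,0.96,1],[0,0,0,0,0,1.04,1],[0,0,0,0,0,1.12,1],[0,0,0,0,0,1.2,1],[0,0,0,0,0,1.28,1],[0,0,0,0,0,1.36,1],[0,0,0,0,0,1.44,1],[0,0,0,0,0,1.52,1],[0,0,0,0,0,1.6,1]]'; python3 st.py;  python3 peg.py w5.png
```

```text
clock: 10.6
eef_pos: [0.5231, -0.081, 0.0946]
tool_rot: [-2.904, -1.198, 0.004]
ft_force: [-2.2, -0.4, 0.5]
gripper_width: 0.0941
finger_force: 1.1
10.6 A -45.174756535558906 tilt z [-2.27470496e-03 -6.53810549e-04 -9.99997199e-01] to hub [0.00059537 0.00054334] tip z 0.07255039497220325 j [-2.600e-01  8.700e-02  1.578e+00 -1.000e-03  1.479e+00  5.290e-01] F [-2.2 -0.4  0.5] tq [-0.15  0.47  0.1 ]
[ 339  251   61   81 2338] [368. 291.] [-26.  59.] world ang -69.4 r 0.064
[253 299  11  18 136] [258. 307.] [-38. -14.] world ang -155.4 r 0.041
```

```bash
python3 -m handwheel '[[0,0,0,0,0,0.08,1],[0,0,0,0,0,0.16,1],[0,0,0,0,0,0.24,1],[0,0,0,0,0,0.32,1],[0,0,0,0,0,0.4,1],[0,0,0,0,0,0.48,1],[0,0,0,0,0,0.56,1],[0,0,0,0,0,0.64,1],[0,0,0,0,0,0.72,1],[0,0,0,0,0,0.8,1],[0,0,0,0,0,0.88,1],[0,0,0,0,0,0.96,1],[0,0,0,0,0,1.04,1],[0,0,0,0,0,1.12,1],[0,0,0,0,0,1.2,1],[0,0,0,0,0,1.28,1],[0,0,0,0,0,1.36,1],[0,0,0,0,0,1.44,1],[0,0,0,0,0,1.52,1],[0,0,0,0,0,1.6,1]]'; python3 st.py
python3 -m handwheel '[[0,0,0,0,0,-0.1,1],[0,0,0,0,0,-0.2,1],[0,0,0,0,0,-0.3,1],[0,0,0,0,0,-0.4,1],[0,0,-0.03,0,0,-0.4,1],[0,0,-0.07,0,0,-0.4,1],[0,0,-0.11,0,0,-0.4,1],[0,0,-0.15,0,0,-0.5,1],[0,0,-0.19,0,0,-0.6,1],[0,0,-0.2,0,0,-0.72,1],[0,0,-0.2,0,0,-0.84,1],[0,0,-0.2,0,0,-0.96,1],[0,0,-0.2,0,0,-1.0,1],[0,0,-0.2,0,0,-1.0,1]]';python3 st.py
python3 - <<'E'
from h import *
import pickle
c=r.get_calibration("wrist");im=r.snapshot("wrist");save("w6.png",im);pickle.dump((c,im),open("w6.pkl","wb"))
h=np.array([.5237,-.081]);yw=-.2855;x=np.array([np.cos(yw),np.sin(yw)]);y=np.array([-x[1],x[0]])
for d in(-.006,-.0535,-.0605):
    print(proj(c,[np.r_[h+x*a+y*d,z] for a,z in((.107,.049),(.160,.049),(.107,.036),(.150,.036))]).round())
E
```

```text
clock: 12.32
eef_pos: [0.5226, -0.0805, 0.0943]
tool_rot: [2.883, -1.246, -0.005]
ft_force: [-4.0, 2.3, 0.6]
gripper_width: 0.0944
finger_force: 1.5
12.3167 A -136.76276095946696 tilt z [-3.42949563e-03  4.53310840e-04 -9.99994017e-01] to hub [ 0.00134314 -0.00064411] tip z 0.07231549939420309 j [-0.26   0.087  1.578 -0.     1.48   2.127] F [-4.   2.3  0.6] tq [0.17 0.65 0.05]
clock: 13.48
eef_pos: [0.5244, -0.0807, 0.295]
tool_rot: [3.127, 0.294, 0.002]
ft_force: [0.1, -0.5, -0.6]
gripper_width: 0.094
finger_force: 0.0
13.4833 A -79.24554127218614 tilt z [ 1.19639134e-03 -2.04133307e-04 -9.99999263e-01] to hub [-1.12819916e-03  4.69611298e-05] tip z 0.2730157253773232 j [-0.26   0.045  1.225  0.     1.871  1.124] F [ 0.1 -0.5 -0.6] tq [-0.01  0.03  0.04]
[[320. 112.]
 [341.  73.]
 [319. 112.]
 [335.  81.]]
[[352. 129.]
 [373.  91.]
 [350. 129.]
 [366.  99.]]
[[356. 131.]
 [378.  93.]
 [354. 131.]
 [371. 101.]]
```

Released and raised clear. I now put the wrist camera straight above the sample's free end, for an accurate relative measurement.

```bash
python3 -m handwheel '[[0,0.03,0.01,0,0,0,1],[0,0.06,0.02,0,0,0,1],[0,0.09,0.03,0,0,0,1],[0,0.112,0.04,0,0,0,1],[0,0.112,0.04,0,0,0,1],[0,0.112,0.04,0,0,0,1],[0,0.112,0.04,0,0,0,1]]';python3 st.py
python3 - <<'E'
from h import *
import pickle
c=r.get_calibration("wrist");im=r.snapshot("wrist");save("w7.png",im);pickle.dump((c,im),open("w7.pkl","wb"))
h=np.array([.5237,-.081]);yw=-.2855;x=np.array([np.cos(yw),np.sin(yw)]);y=np.array([-x[1],x[0]])
p=proj(c,[np.r_[h+x*.128-y*.0605,.036]])[0]; print(p,c["xyz"])
u,v=int(p[0])-75,max(0,int(p[1])-60)
save("w7c.png",cv2.resize(im[v:v+120,u:u+150],None,fx=5,fy=5,interpolation=cv2.INTER_CUBIC)); print(u,v)
E
```

```text
clock: 14.12
eef_pos: [0.5448, -0.1903, 0.2551]
tool_rot: [-3.128, -0.29, -0.001]
ft_force: [-0.3, -1.1, -0.8]
gripper_width: 0.0941
finger_force: 0.0
14.1167 A -79.39921150649181 tilt z [ 4.63469891e-04  3.81279739e-04 -9.99999820e-01] to hub [-0.00072319 -0.11125912] tip z 0.23310165665104135 j [-4.350e-01  1.440e-01  1.195e+00  1.000e-03  1.802e+00  9.510e-01] F [-0.3 -1.1 -0.8] tq [ 0.01 -0.01  0.04]
[279.6924113 116.1565037] [ 0.6281758  -0.17552951  0.44241738]
204 56
```

View pics/w7c.png

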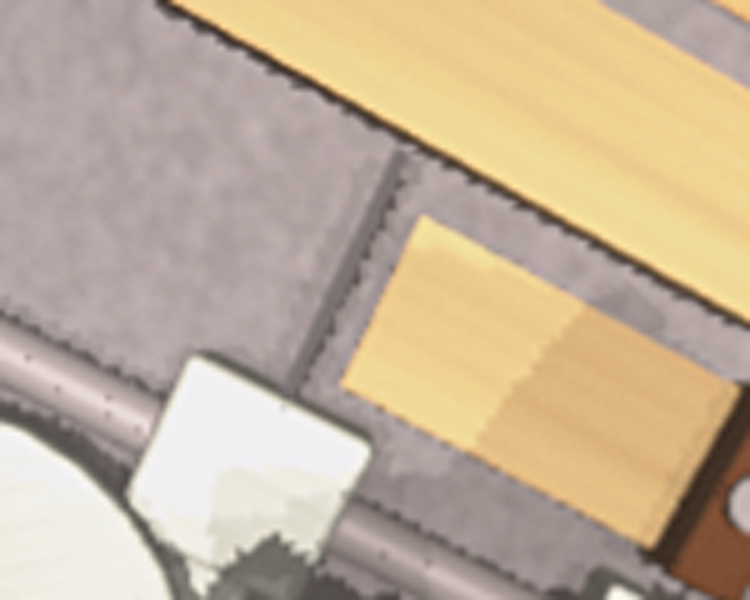

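The crop (offset (204,56), ×5) shows the blade from (400,155) to (300,385) with its shadow on its right, and the sample's free edge from (422,217) to (343,385). The pointer is still roughly 9 mm to the left of the end. I measure sub-pixel from profiles along the jig's y.

```bash
cat > meas.py <<'E'
from h import *
import pickle,sys
c,im=pickle.load(open(sys.argv[1],"rb"))
h=np.array([.5237,-.081]);yw=float(sys.argv[2]) if len(sys.argv)>2 else -.2855
x=np.array([np.cos(yw),np.sin(yw)]);y=np.array([-x[1],x[0]])
ys=np.arange(-.085,-.03,.0005)
def prof(a,z):
    p=proj(c,[np.r_[h+x*a+y*t,z] for t in ys]).astype(np.float32)
    return cv2.remap(im,p[:,0].copy(),p[:,1].copy(),cv2.INTER_LINEAR)[:,0].astype(float)
for a in(.108,.116,.124,.132,.140,.148):
    P=prof(a,.036); yel=P[:,0]-P[:,2]
    k=np.where((yel[:-1]>45)&(yel[1:]<=45))[0]; k=k[0] if len(k) else 0
    e=ys[k]+.0005*(yel[k]-45)/(yel[k]-yel[k+1])
    print(a,"end",round(e*1000,2))
if 1:
    for a in(.112,.125,.138):
        Q=prof(a,.049).mean(1); print(a,[(round(t*1000,1),int(g)) for t,g in zip(ys,Q) if -.062<t<-.040][::2])
E
python3 meas.py w7.pkl
```

```text
0.108 end -59.74
0.116 end -59.83
0.124 end -59.89
0.132 end -59.68
0.14 end -59.7
0.148 end -59.62
0.112 [(np.float64(-62.0), 202), (np.float64(-61.0), 195), (np.float64(-60.0), 173), (np.float64(-59.0), 159), (np.float64(-58.0), 155), (np.float64(-57.0), 154), (np.float64(-56.0), 149), (np.float64(-55.0), 147), (np.float64(-54.0), 142), (np.float64(-53.0), 114), (np.float64(-52.0), 99), (np.float64(-51.0), 106), (np.float64(-50.0), 117), (np.float64(-49.0), 125), (np.float64(-48.0), 144), (np.float64(-47.0), 159), (np.float64(-46.0), 160), (np.float64(-45.0), 160), (np.float64(-44.0), 159), (np.float64(-43.0), 164), (np.float64(-42.0), 172), (np.float64(-41.0), 174)]
0.125 [(np.float64(-62.0), 195), (np.float64(-61.0), 189), (np.float64(-60.0), 165), (np.float64(-59.0), 155), (np.float64(-58.0), 155), (np.float64(-57.0), 158), (np.float64(-56.0), 155), (np.float64(-55.0), 150), (np.float64(-54.0), 145), (np.float64(-53.0), 131), (np.float64(-52.0), 115), (np.float64(-51.0), 116), (np.float64(-50.0), 118), (np.float64(-49.0), 120), (np.float64(-48.0), 135), (np.float64(-47.0), 150), (np.float64(-46.0), 156), (np.float64(-45.0), 155), (np.float64(-44.0), 158), (np.float64(-43.0), 162), (np.float64(-42.0), 169), (np.float64(-41.0), 169)]
0.138 [(np.float64(-62.0), 191), (np.float64(-61.0), 184), (np.float64(-60.0), 163), (np.float64(-59.0), 153), (np.float64(-58.0), 152), (np.float64(-57.0), 153), (np.float64(-56.0), 152), (np.float64(-55.0), 150), (np.float64(-54.0), 145), (np.float64(-53.0), 133), (np.float64(-52.0), 110), (np.float64(-51.0), 113), (np.float64(-50.0), 118), (np.float64(-49.0), 125), (np.float64(-48.0), 140), (np.float64(-47.0), 152), (np.float64(-46.0), 154), (np.float64(-45.0), 153), (np.float64(-44.0), 155), (np.float64(-43.0), 159), (np.float64(-42.0), 165), (np.float64(-41.0), 170)]
```

The end is at y = −59.75 mm and the blade's centre at −50.3 mm, so 9.4 mm remain: wheel −0.785 rad (−45°). I re-enter between the pegs at A ≈ −22° and push on to A ≈ −91.

```bash
python3 -m handwheel '[[0,-0.03,0,0,0,-0.11,1],[0,-0.06,0,0,0,-0.22,1],[0,-0.09,0,0,0,-0.33,1],[0,-0.111,0,0,0,-0.44,1],[0,-0.111,0,0,0,-0.55,1],[0,-0.111,0,0,0,-0.66,1],[0,-0.111,0,0,0,-0.77,1],[0,-0.111,0,0,0,-0.88,1],[0,-0.111,0,0,0,-1.0,1],[0,-0.111,0.03,0,0,-1.0,1],[0,-0.111,0.06,0,0,-1.0,1],[0,-0.111,0.09,0,0,-1.0,1],[0,-0.111,0.115,0,0,-1.0,1],[0,-0.111,0.125,0,0,-1.0,1],[0,-0.111,0.125,0,0,-1.0,1]]';python3 st.py;python3 peg.py w8.png
```

```text
clock: 15.42
eef_pos: [0.5226, -0.0803, 0.1276]
tool_rot: [-2.602, -1.754, 0.005]
ft_force: [-0.6, 0.4, -1.0]
gripper_width: 0.0943
finger_force: 0.0
15.4167 A -22.028744086777337 tilt z [-0.0043791   0.00124759 -0.99998963] to hub [-0.00019039  0.00187032] tip z 0.10561768555714349 j [-0.26   0.068  1.531  0.     1.547  0.125] F [-0.6  0.4 -1. ] tq [-0.03 -0.04 -0.02]
[215 262  27  36 583] [229. 277.] [-34. -38.] world ang -161.3 r 0.052
[316 264  25  32 518] [327. 279.] [-35.  37.] world ang -66.5 r 0.05
[ 358  271   42   61 1047] [381. 303.] [-57.  81.] world ang -57.5 r 0.097
```

Pegs are symmetric about the fingers. I descend and turn, stopping slightly short.

```bash
python3 -m handwheel '[[0,0.001,0.012,0,0,0,1],[0,0.001,0.024,0,0,0,1],[0,0.001,0.033,0,0,0,1],[0,0.001,0.033,0,0,0.1,1],[0,0.001,0.033,0,0,0.2,1],[0,0.001,0.033,0,0,0.3,1],[0,0.001,0.033,0,0,0.38,1],[0,0.001,0.033,0,0,0.46,1],[0,0.001,0.033,0,0,0.54,1],[0,0.001,0.033,0,0,0.62,1],[0,0.001,0.033,0,0,0.7,1],[0,0.001,0.033,0,0,0.78,1],[0,0.001,0.033,0,0,0.86,1],[0,0.001,0.033,0,0,0.94,1],[0,0.001,0.033,0,0,1.02,1],[0,0.001,0.033,0,0,1.09,1],[0,0.001,0.033,0,0,1.15,1],[0,0.001,0.033,0,0,1.18,1],[0,0.001,0.033,0,0,1.18,1]]';python3 st.py
cat > shot.py <<'E'
from h import *
import pickle,sys
c=r.get_calibration("wrist");im=r.snapshot("wrist");save(sys.argv[1]+".png",im);pickle.dump((c,im),open(sys.argv[1]+".pkl","wb"))
E
python3 shot.py w9; python3 meas.py w9.pkl
```

```text
clock: 17.05
eef_pos: [0.5243, -0.0829, 0.0963]
tool_rot: [3.14, 0.006, -0.003]
ft_force: [-2.3, -1.7, 0.5]
gripper_width: 0.0938
finger_force: 1.1
17.05 A -89.77313395077825 tilt z [-0.00202792 -0.00129936 -0.9999971 ] to hub [-0.00043196 -0.00199525] tip z 0.07427258147360116 j [-0.262  0.089  1.572 -0.002  1.482  1.305] F [-2.3 -1.7  0.5] tq [-0.33  0.42  0.1 ]
0.108 end -66.34
0.116 end -66.35
0.124 end -66.27
0.132 end -66.45
0.14 end -66.54
0.148 end -66.4
0.112 [(np.float64(-62.0), 174), (np.float64(-61.0), 113), (np.float64(-60.0), 115), (np.float64(-59.0), 117), (np.float64(-58.0), 85), (np.float64(-57.0), 69), (np.float64(-56.0), 97), (np.float64(-55.0), 83), (np.float64(-54.0), 81), (np.float64(-53.0), 82), (np.float64(-52.0), 79), (np.float64(-51.0), 87), (np.float64(-50.0), 103), (np.float64(-49.0), 107), (np.float64(-48.0), 172), (np.float64(-47.0), 188), (np.float64(-46.0), 178), (np.float64(-45.0), 171), (np.float64(-44.0), 172), (np.float64(-43.0), 175), (np.float64(-42.0), 181), (np.float64(-41.0), 181)]
0.125 [(np.float64(-62.0), 181), (np.float64(-61.0), 112), (np
[... 375 characters left out ...]
, (np.float64(-45.0), 163), (np.float64(-44.0), 160), (np.float64(-43.0), 160), (np.float64(-42.0), 171), (np.float64(-41.0), 176)]
0.138 [(np.float64(-62.0), 166), (np.float64(-61.0), 108), (np.float64(-60.0), 111), (np.float64(-59.0), 110), (np.float64(-58.0), 73), (np.float64(-57.0), 67), (np.float64(-56.0), 99), (np.float64(-55.0), 67), (np.float64(-54.0), 67), (np.float64(-53.0), 69), (np.float64(-52.0), 77), (np.float64(-51.0), 83), (np.float64(-50.0), 97), (np.float64(-49.0), 91), (np.float64(-48.0), 123), (np.float64(-47.0), 173), (np.float64(-46.0), 162), (np.float64(-45.0), 159), (np.float64(-44.0), 163), (np.float64(-43.0), 165), (np.float64(-42.0), 178), (np.float64(-41.0), 180)]
```

Seen obliquely, the blade's top face spans about −61.5 to −58.3 mm, centred near −59.9 against a target of −59.75. I back off, lift and re-measure from straight above.

```bash
python3 -m handwheel '[[0,0,0,0,0,-0.1,1],[0,0,0,0,0,-0.2,1],[0,0,0,0,0,-0.3,1],[0,0,0,0,0,-0.4,1],[0,0,-0.03,0,0,-0.4,1],[0,0,-0.07,0,0,-0.4,1],[0,0,-0.11,0,0,-0.4,1],[0,0,-0.15,0,0,-0.3,1],[0,0,-0.16,0,0,-0.2,1],[0,0.03,-0.16,0,0,-0.1,1],[0.01,0.06,-0.16,0,0,0,1],[0.015,0.09,-0.16,0,0,0.1,1],[0.02,0.11,-0.16,0,0,0.18,1],[0.02,0.11,-0.16,0,0,0.18,1],[0.02,0.11,-0.16,0,0,0.18,1],[0.02,0.11,-0.16,0,0,0.18,1]]';python3 st.py; python3 shot.py w10; python3 meas.py w10.pkl
```

```text
clock: 18.43
eef_pos: [0.5459, -0.1911, 0.2567]
tool_rot: [-3.129, 0.272, -0.0]
ft_force: [1.0, 0.5, 0.9]
gripper_width: 0.094
finger_force: 0.0
18.4333 A -99.91899213166135 tilt z [ 3.50002006e-04  9.71759699e-04 -9.99999467e-01] to hub [-0.04086346 -0.10441774] tip z 0.23470403721104574 j [-4.350e-01  1.480e-01  1.188e+00  1.000e-03  1.806e+00  1.309e+00] F [1.  0.5 0.9] tq [ 0.02  0.03 -0.  ]
0.108 end -60.67
0.116 end -60.48
0.124 end -60.53
0.132 end -60.46
0.14 end -60.22
0.148 end -60.68
0.112 [(np.float64(-62.0), 142), (np.float64(-61.0), 114), (np.float64(-60.0), 101), (np.float64(-59.0), 103), (np.float64(-58.0), 108), (np.float64(-57.0), 121), (np.float64(-56.0), 134), (np.float64(-55.0), 140), (np.float64(-54.0), 145), (np.float64(-53.0), 152), (np.float64(-52.0), 157), (np.float64(-51.0), 165), (np.float64(-50.0), 172), (np.float64(-49.0), 172), (np.float64(-48.0), 173), (np.float64(-47.0), 173), (np.float64(-46.0), 171), (np.float64(-45.0), 171), (np.float64(-44.0), 172), (np.float64(-43.0), 173), (np.float64(-42.0), 174), (np.float64(-41.0), 173)]
0.125 [(np.float64(-6
[... 436 characters left out ...]
t64(-45.0), 164), (np.float64(-44.0), 164), (np.float64(-43.0), 166), (np.float64(-42.0), 168), (np.float64(-41.0), 169)]
0.138 [(np.float64(-62.0), 126), (np.float64(-61.0), 104), (np.float64(-60.0), 107), (np.float64(-59.0), 118), (np.float64(-58.0), 123), (np.float64(-57.0), 139), (np.float64(-56.0), 156), (np.float64(-55.0), 165), (np.float64(-54.0), 170), (np.float64(-53.0), 175), (np.float64(-52.0), 174), (np.float64(-51.0), 171), (np.float64(-50.0), 169), (np.float64(-49.0), 166), (np.float64(-48.0), 165), (np.float64(-47.0), 166), (np.float64(-46.0), 168), (np.float64(-45.0), 170), (np.float64(-44.0), 172), (np.float64(-43.0), 171), (np.float64(-42.0), 169), (np.float64(-41.0), 168)]
```

The left blade edge moved from −48.2 to −57.2 mm, so the blade centre is near −59.2 and hides the end. I check frame drift between the two views with fixed references: the fence face and the spare blank's end.

Run:
```python
from h import *
import pickle
h=np.array([.5237,-.081]);yw=-.2855;x=np.array([np.cos(yw),np.sin(yw)]);y=np.array([-x[1],x[0]])
for f in("w7.pkl","w10.pkl"):
    c,im=pickle.load(open(f,"rb"))
    def prof(a,z,ys):
        p=proj(c,[np.r_[h+x*a+y*t,z] for t in ys]).astype(np.float32)
        q=cv2.remap(im,p[:,0].copy(),p[:,1].copy(),cv2.INTER_LINEAR)[:,0].astype(float); return q
    def cross(v,ys,th,first=True):
        k=np.where((v[:-1]-th)*(v[1:]-th)<0)[0]; return [round(1000*(ys[i]+(ys[i+1]-ys[i])*(v[i]-th)/(v[i]-v[i+1])),2) for i in k]
    ys=np.arange(-.165,-.13,.0005); yp=np.arange(-.07,-.045,.0005);yp2=np.arange(-.03,.06,.0005)
    for a in(.115,.125,.135,.145):
        print(f,a,"fence/blank",cross(prof(a,.036,ys).mean(1),ys,125),"blade edges <130",cross(prof(a,.049,yp).mean(1),yp,132))
    for a in(.18,.19,.2):
        q=prof(a,.036,yp2);print("  spare end",cross(q[:,0]-q[:,2],yp2,45))
```

```text
w7.pkl 0.115 fence/blank [np.float64(-150.07)] blade edges <130 [np.float64(-53.05), np.float64(-48.35)]
w7.pkl 0.125 fence/blank [np.float64(-162.32), np.float64(-150.05)] blade edges <130 [np.float64(-53.07), np.float64(-48.21)]
w7.pkl 0.135 fence/blank [np.float64(-150.19)] blade edges <130 [np.float64(-53.34), np.float64(-48.41)]
w7.pkl 0.145 fence/blank [np.float64(-150.28)] blade edges <130 [np.float64(-53.64), np.float64(-48.48)]
  spare end [np.float64(21.63)]
  spare end [np.float64(21.39)]
  spare end [np.float64(21.22)]
w10.pkl 0.115 fence/blank [np.float64(-150.23)] blade edges <130 [np.float64(-62.55), np.float64(-56.77)]
w10.pkl 0.125 fence/blank [np.float64(-159.41), np.float64(-149.91)] blade edges <130 [np.float64(-61.82), np.float64(-57.37)]
w10.pkl 0.135 fence/blank [np.float64(-164.95), np.float64(-150.01)] blade edges <130 [np.float64(-62.43), np.float64(-57.36)]
w10.pkl 0.145 fence/blank [np.float64(-150.19)] blade edges <130 [np.float64(-61.44), np.float64(-57.23)]
  spare end [np.float64(21.42)]
  spare end [np.float64(21.56)]
  spare end [np.float64(21.38)]
```

The references agree within 0.2 mm, so the blanks have not moved. The blade's centre is at about −59.4 mm and the free end at −59.8 to −60.1 mm, a difference of about 0.5 mm and within tolerance. The wheel is released and the tool is clear, so I hand in.

```bash
python3 -c "
from rig import r
print(r.finish_job())"
```

```text
the job is handed in; nothing more can be done
None
```

Job handed in: I turned only the handwheel, and the pointer blade now stands over the short blank's free end, within about 0.5 mm by my camera measurement. The blanks have not moved, the wheel is released, and it took about 18.5 s of the 64 s; the judge's verdict wasn't shown.

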